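Shim and set the front foot of a levelling platform

ROBOT

A 7-joint arm with a two-finger parallel gripper is mounted at the origin on a cart in front of the work surface, level with it; the furniture and walls round the work are solid. World frame = base frame: x ahead of the robot, y to its left, z up, the work surface at z = 0. Lengths are in m, angles in rad, forces in N, time in s.
With the tool pointing down it reaches from about 0.4 to 0.85 m from the base axis. Payload 4.5 kg.
Tool frame: the origin (TCP) lies between the finger pads; the fingertips stand 11 mm ahead of it and the grasp point (between the pads) lies 8 mm behind it (r.nose_length is the distance from the TCP to the fingertips, in m); z points along the fingers, y is the line along which they close (so a half turn about z gives the same grasp; the last joint's range is limited). The gripper opens to 88 mm and grips with 3 to 60 N. Pads are 18 mm wide; open, the fingers measure 123 mm over their backs; the gripper's body (75 mm by 187 mm) begins 45 mm behind the grasp point.
Start: joints at [-1.167, 0.689, -0.195, 1.565, 0.157, 0.902, -0.215], TCP at [0.226, 0.583, 0.25] pointing down, gripper open.
Joint ranges: [-3.01, 3.01], [-0.46, 2.08], [-1.47, 1.51], [0.13, 2.56], [-1, 4.14], [0.04, 2.09], [-2.66, 2.66]. Speed limits (rad/s): [2.57, 2.57, 3.14, 3.14, 3.14, 3.14, 3.14].

INTERFACE

Orientations are given as a unit quaternion [x, y, z, w].
In Python, from plant import get_state, snapshot, camera_model, r gives the robot as it stands.
- The arm moves only by the shell command python3 -m inch 'ROWS' [FORCE]. ROWS is text: rows parted by semicolons, each of 7 numbers parted by spaces: the opening, from -1 (shut) to 1 (fully open), then the shift along the tool's x, y, z in m, then the turn, a rotation vector about the tool's x, y, z in rad. A call has 1 to 20 rows; each row shifts and turns the commanded pose from where the row before left it, along the tool's axes as they then stand; what a row does not reach is not made up. A row lasts 1/12 s, in which the tool goes at most 41.7 mm and 7.16 degrees, less where a joint would pass 70% of its speed; a pose out of reach is approached as far as the arm can. A call is refused whole if a number of a shift passes 0.0417 or a number of a turn 0.125, either way. A call with a gripper value outside its range is refused whole. The fingers move at their own pace and stop on an object; FORCE is the grip in N (left out, the last holds). Time passes only in rows, so rows that do not move let the fingers close. It gives the time, the measured TCP pose, the force, the opening and the grip force at its end, in the units of the state.
- get_state(): the state, without advancing time (a new reading comes with each control period).
- snapshot(name): name is "scene" or "side" or "wrist"; returns (picture, depth): 400x640x3 uint8, red, green, blue; 400x640 float32, m along the optical axis (not along the pixel's ray), 0 where there is no reading.
- camera_model(name): a dict with "intrinsics" (3x3 intrinsics, pixels), "view" (4x4, takes a point from world to camera coordinates). Camera axes: x right, y down, z forward; pixel columns grow to the right and rows downward; lengths in m; the calibration is good to about 2 mm. The wrist camera is an equidistant fisheye: a pixel r from the principal point sees the ray r / f radians off the axis. A picture is of the moment at which its call begins: read the wrist's pose just before it. camera_model takes no time and is no camera call; for the wrist camera it gives the pose at the moment of the call.
- r.finish_job(): hands the job in; it is judged then, once.
The state is a dict: "clock": time; "q": joint angles; "qd": joint speeds; "joint_torque": joint torques, N m; "tool_pos": TCP position; "eef_rot": TCP orientation; "contact_force": force on the tool from outside, world axes, zero at the start; "moment": the same for the moment, N m; "opening": opening from 0.0 (shut) to 1.0 (fully open); "finger_force": force on a finger pad.
Only numpy, scipy, OpenCV 4.12 (cv2) and the standard library are available. Lean on these libraries where they do the work, as an engineer would, in place of code of your own. Each camera call takes 0.05 s, during which the arm holds its last target. There are 200 camera calls.

TASK

Slide the steel shim under the raised front foot of the tube-carrier platform so that the ring on the shim lies centred below the foot, and let go of it. Then screw the foot down with its round knob (clockwise from above) until it just bears on the shim, snug enough to hold it but without jacking the platform up, and leave everything else standing as it is.

Things in the scene. Friction and masses are not known exactly. Their poses are not given: they have to be found in the camera images.
- knob_grip (a point): Centre of the black round knurled knob (40 mm across, side 20 mm high, top 13 mm above this point). Axis vertical; knob, stem and foot turn as one piece. Clockwise from above screws it down 12 mm a turn (1.9 mm a radian), the knob sinking too; 1.5 to 4.5 rad are needed to meet the shim. Stays where left; the platform does not move. The point's x turns with the knob.
- foot: Foot, a 38 mm steel disc below the knob on the same axis. Origin: centre of its underside, 72 mm below the knob's centre. Under it sticks a black rubber sole, worn to an unknown 1.5 to 5 mm, which is what meets the shim. The screw runs with a steady drag of about 0.05 N m; once the sole bears, drag rises by 0.01 to 0.015 N m per newton on the foot, and the load by about 14 N per further mm.
- platform: White platform, fixed: deck 165 x 360 mm, top 51 mm high, with a clear acrylic tube carrier (160 mm high in all) on it. Origin on the worktop right below the knob's axis; x points from foot to deck, so bring the shim in from -x. The deck begins 70 mm from the axis; a 36 mm wide bracket, underside 27 mm up, ends in a 38 mm boss under the knob, top 53 mm up.
- shim_tab (a point): Centre of the upright pull tab of the loose steel shim (0.25 kg): 32 mm long along the shim, 10 mm thick across it (pinch it across, from above), from the plate up to 47 mm; this point is 31 mm above the shim's underside. x points along the shim from the tab to the ring, z up.
- shim_seat (a point): Centre of the dark ring (47 mm) on the upper face of the shim plate, 6 mm above its underside, 100 mm from the tab along the shim's x. The plate is 56 mm wide, 6 mm thick, 153 mm long, its round end 35 mm beyond the ring's centre.
- log_notebook: Spiral notebook lying flat, 148 x 109 x 14 mm, a bystander; origin at the centre of its underside.
- saline_41: Small white bottle standing on the worktop near the right side, 111 mm high, a bystander; origin at its underside.
- vial_r1: Small glass vial with cap, 61 mm high, a bystander; origin at its underside.
- vial_r2: Small glass vial with cap, 70 mm high, a bystander; origin at its underside.
Things that resemble listed ones, but are neither listed nor needed, are in the scene too. Leave any turquoise look-alike of the part that bears shim_tab alone.

How it is judged:
By the outcome, as a careful person would: the job done as asked, in the order asked, and still so for the second after the job is handed in, with the robot touching nothing.
It also fails if it takes over 72 s, if anything falls off the work surface, if the arm or the gripper's body presses on something with over 40 N, if the wrist force passes 120 N, or if a joint passes its speed limit or range.

## Working session

There is one attempt and no reset: what is moved stays moved. The work goes in short steps, Python scripts to look and compute and a shell command to move; the robot and the scene stay as the last step left them, time stands still between calls to the robot, and variables do not carry over. Pictures are saved under pics/ and viewed, at most 10 in all, crops included, and the job is handed in when it is done.

```bash
ls; mkdir -p pics
cat > h.py <<'E'
import numpy as np, cv2
from plant import get_state, snapshot, camera_model, r
def save(name, fn):
    s=get_state(); m=camera_model(name); im,d=snapshot(name)
    cv2.imwrite('pics/%s.png'%fn, im[:,:,::-1]); np.savez('pics/%s.npz'%fn, im=im,d=d,K=m['intrinsics'],V=m['view'])
    return im,d,m
def world(fn,u,v,win=1,fish=False):
    z=np.load('pics/%s.npz'%fn); K,V=z['K'],z['V']
    p=z['d'][v-win:v+win+1,u-win:u+win+1]; p=p[p>0]; d=np.median(p) if len(p) else np.nan
    x,y=(u-K[0,2])/K[0,0],(v-K[1,2])/K[1,1]
    if fish:
        t=np.hypot(x,y); k=np.tan(t)/t if t>0 else 1; x,y=x*k,y*k
    return (np.linalg.inv(V)@[x*d,y*d,d,1])[:3]
def ray(fn,u,v,h,fish=False):
    "point where the pixel ray meets height h"
    z=np.load('pics/%s.npz'%fn); K,V=z['K'],z['V']
    x,y=(u-K[0,2])/K[0,0],(v-K[1,2])/K[1,1]
    if fish:
        t=np.hypot(x,y); k=np.tan(t)/t if t>0 else 1; x,y=x*k,y*k
    T=np.linalg.inv(V); o=T[:3,3]; g=T[:3,:3]@[x,y,1]
    return o+g*(h-o[2])/g[2]
E
python3 - <<'E'
from h import *
save('scene','s0'); save('side','d0')
a=cv2.imread('pics/s0.png'); 
s=get_state(); print(s['tool_pos'],s['eef_rot'],s['clock'],s['opening'],r.nose_length)
for n in('scene','side'): m=camera_model(n); print(n,np.linalg.inv(m['view'])[:3,3],m['intrinsics'][0])
E
```

```text
pics
[0.22573363 0.5822345  0.24901481] [ 1.83813526e-01  9.82960800e-01 -8.03423973e-04 -8.68362834e-05] 0.1 0.9978887463184861 0.011
scene [-0.1144286   1.02804805  0.87166129] [390.55825837   0.         316.98157085]
side [0.25157348 1.29232401 0.76163624] [517.53195482   0.         311.37285405]
```

View pics/s0.png

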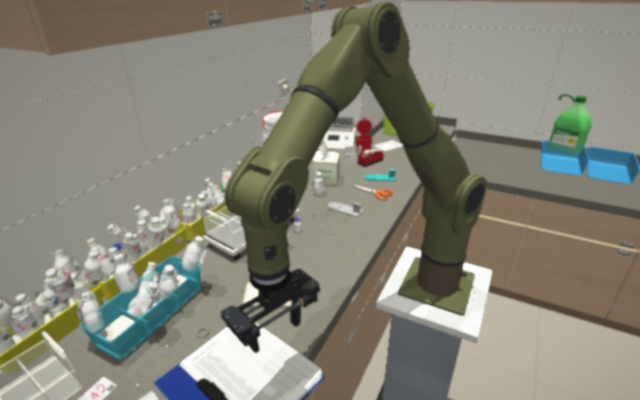

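View pics/d0.png

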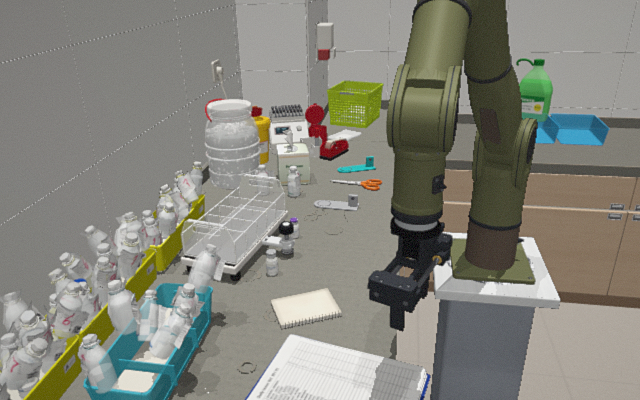

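The side view shows the platform at (235,225) with its black knob at about (286,228). A grey steel shim is at (335,204) with its tab at (352,200), a turquoise look-alike at (357,167), the notebook at (306,308) and vials at (272,262) and (293,226). The grey one fits "steel shim". I'll confirm that in a crop.

Run:
```python
from h import *
a=cv2.imread('pics/d0.png')[150:290,230:400]
cv2.imwrite('pics/d0c.png',cv2.resize(a,None,fx=4.2,fy=4.2,interpolation=cv2.INTER_CUBIC))
for u,v in[(286,228),(286,224),(352,200),(321,204),(335,204),(340,206),(357,167),(272,262),(293,226),(306,308),(293,182)]: print(u,v,world('d0',u,v).round(3))
```

```text
286 228 [0.554 0.06  0.096]
286 224 [0.557 0.046 0.1  ]
352 200 [ 0.407 -0.293  0.028]
321 204 [ 0.514 -0.294  0.006]
335 204 [ 0.466 -0.297  0.007]
340 206 [ 0.447 -0.288  0.005]
357 167 [ 0.424 -0.658  0.006]
272 262 [0.573 0.157 0.043]
293 226 [0.538 0.045 0.095]
306 308 [0.456 0.298 0.011]
293 182 [ 0.622 -0.353  0.057]
```

View pics/d0c.png

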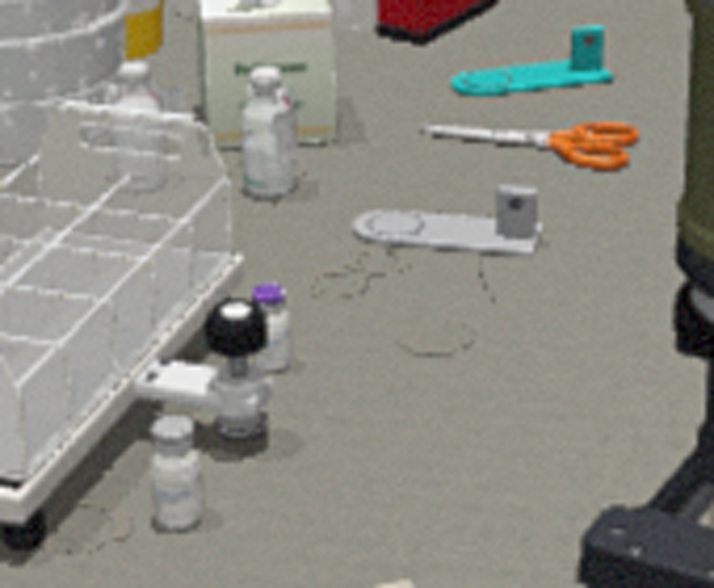

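The crop confirms it: the grey shim has its tab at d0 (353,200) and ring at (324,203). The turquoise one is a separate part further back. The purple-capped vial (crop 270,325) and white-capped vial (crop 175,475) stand on either side of the foot. Next is a rough platform yaw, then a closer look from the wrist.

Run:
```python
from h import *
g=lambda x,y:(230+x/4.2,150+y/4.2)
print('deck edge',ray('d0',*g(242,258),.051).round(3),ray('d0',*g(15,492),.051).round(3))
print('purple cap',ray('d0',*g(268,290),.066).round(3),'white vial base',ray('d0',*g(177,525),0).round(3))
print('knob top',[ray('d0',*g(236,312),h).round(3) for h in(.105,.115)])
print('ring',ray('d0',*g(392,224),.006).round(3),'tab top',ray('d0',*g(517,188),.047).round(3))
m=camera_model('wrist');print(np.linalg.inv(m['view']).round(3),m['intrinsics'])
```

```text
deck edge [ 0.594 -0.132  0.051] [0.662 0.207 0.051]
purple cap [ 0.557 -0.053  0.066] white vial base [0.576 0.153 0.   ]
knob top [array([0.554, 0.056, 0.105]), array([0.55 , 0.075, 0.115])]
ring [ 0.507 -0.3    0.006] tab top [ 0.404 -0.293  0.047]
[[ 0.362  0.892  0.272  0.157]
 [ 0.932 -0.346 -0.107  0.609]
 [-0.002  0.292 -0.956  0.385]
 [ 0.     0.     0.     1.   ]] [[309.70691629   0.         316.71037105]
 [  0.         309.70691629 199.00932682]
 [  0.           0.           1.        ]]
```

```bash
python3 -m inch '1 -.025 -.0248 0 0 0 0;1 -.025 -.0248 0 0 0 0;1 -.025 -.0248 0 0 0 0;1 -.025 -.0248 0 0 0 0;1 -.025 -.0248 0 0 0 0;1 -.025 -.0248 0 0 0 0;1 -.025 -.0248 0 0 0 0;1 -.025 -.0248 0 0 0 0;1 -.025 -.0248 0 0 0 0;1 -.025 -.0248 0 0 0 0;1 -.025 -.0248 0 0 0 0;1 -.025 -.0248 0 0 0 0;1 -.025 -.0248 0 0 0 0;1 -.025 -.0248 0 0 0 0;1 -.025 -.0248 0 0 0 0;1 -.0126 -.038 0 0 0 0;1 -.0126 -.038 0 0 0 0;1 -.0126 -.038 0 0 0 0;1 -.0126 -.038 0 0 0 0;1 -.0126 -.038 0 0 0 0' 40
python3 -m inch '1 0 0 0 0 0 -.123;1 0 0 0 0 0 -.123;1 0 0 0 0 0 -.123;1 0 0 0 0 0 0'
python3 - <<'E'
from h import *
save('wrist','w1'); a=cv2.imread('pics/w1.png'); cv2.imwrite('pics/w1b.png',cv2.resize(a,(800,500)))
E
```

```text
clock: 1.77
tool_pos: [0.4305, -0.1014, 0.2496]
eef_rot: [0.184, 0.983, 0.0, -0.0]
contact_force: [0.2, 0.8, -0.6]
opening: 0.999
finger_force: 0.0
clock: 2.1
tool_pos: [0.4309, -0.1, 0.2495]
eef_rot: [-0.001, 1.0, 0.0, -0.0]
contact_force: [-0.6, 0.3, 0.2]
opening: 0.996
finger_force: 0.0
```

View pics/w1b.png

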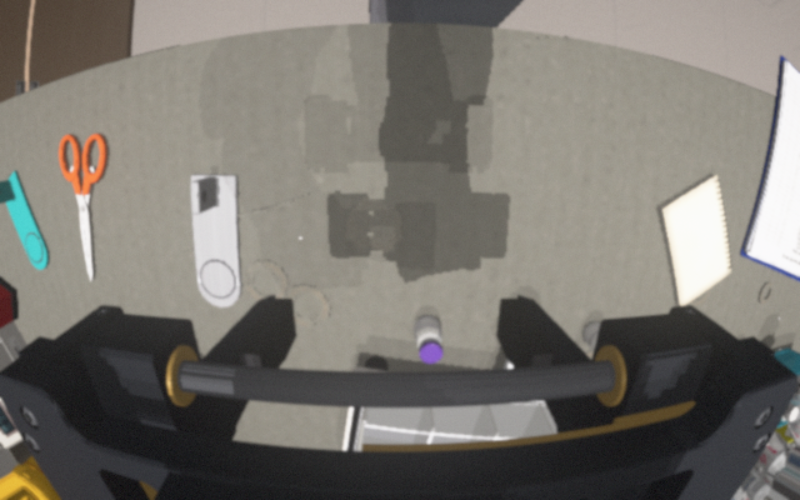

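The wrist view shows the shim with its ring at (217,278), plate end corners at (191,177) and (237,176), and the tab at about (208,188), all at 800-pixel scale. The purple-capped vial is at (430,350). The knob is hidden behind the gripper.

Run:
```python
from h import *
R=lambda u,v,h:ray('w1',u*.8,v*.8,h,True).round(4)
print('ring',R(217,278,.006),'c',R(191,177,.006),R(237,176,.006),'tip',R(221,306,.006))
print('tabpx',R(207,190,.04),'purple',R(430,350,.068), 'purple70', R(430,350,.06))
# tab from depth in side + wrist
z=np.load('pics/d0.npz'); pts=[]
for v in range(190,212):
  for u in range(340,364):
    p=world('d0',u,v,0)
    if .018<p[2]<.055: pts.append(p)
pts=np.array(pts); print('side tab',len(pts),pts.min(0),pts.max(0),np.median(pts,0))
pts=[]
for v in range(135,180):
  for u in range(145,195):
    p=world('w1',u,v,0,True)
    if .03<p[2]<.06 and p[0]<.5: pts.append(p)
pts=np.array(pts);print('wrist tab',len(pts), np.percentile(pts,[3,50,97],axis=0).round(4) if len(pts) else '')
```

```text
ring [ 0.5067 -0.303   0.006 ] c [ 0.3912 -0.3211  0.006 ] [ 0.3933 -0.2648  0.006 ] tip [ 0.5418 -0.304   0.006 ]
tabpx [ 0.4019 -0.284   0.04  ] purple [ 0.5545 -0.0675  0.068 ] purple70 [ 0.5594 -0.0667  0.06  ]
side tab 83 [ 0.38987553 -0.30051036  0.01854059] [ 0.42149891 -0.28125711  0.04865888] [ 0.406364   -0.29091228  0.03549267]
wrist tab 329 [[ 0.3919 -0.2993  0.031 ]
 [ 0.407  -0.2916  0.0458]
 [ 0.4222 -0.2893  0.0487]]
```

Plate width of 56 mm, ring to tip of 35 mm and length of 150 mm all match. The tab is at (0.407, -0.2945) with the shim yawed about -5°.

```bash
python3 -m inch '1 .004 -.0325 .018 0 0 0;1 .004 -.0325 .018 0 0 0;1 .004 -.0325 .018 0 0 0;1 .004 -.0325 .018 0 0 0;1 .004 -.0325 .018 0 0 0;1 .004 -.032 .018 0 0 0;.5 0 0 .03 0 0 .087;.5 0 0 .03 0 0 0;.5 0 0 .03 0 0 0;.5 0 0 .0245 0 0 0;.5 0 0 0 0 0 0;.5 0 0 0 0 0 0;-1 0 0 0 0 0 0;-1 0 0 0 0 0 0;-1 0 0 0 0 0 0;-1 0 0 0 0 0 0;-1 0 0 0 0 0 0;-1 0 0 0 0 0 0' 40
python3 - <<'E'
from h import *
save('side','d1'); a=cv2.imread('pics/d1.png')[130:290,190:430]; cv2.imwrite('pics/d1c.png',cv2.resize(a,None,fx=3.3,fy=3.3,interpolation=cv2.INTER_CUBIC))
E
```

```text
clock: 3.65
tool_pos: [0.4072, -0.2942, 0.0277]
eef_rot: [0.044, 0.999, -0.0, 0.0]
contact_force: [0.6, 0.4, 0.1]
opening: 0.32
finger_force: 0.0
```

View pics/d1c.png

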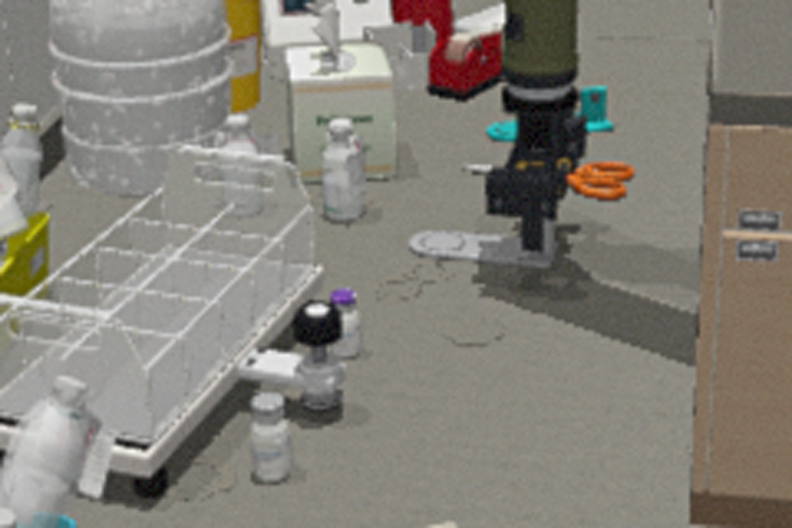

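The gripper stands over the tab with the fingers still closing. The knob is now clear at crop (318,322). I'll finish closing and fit the knob axis from the side-camera depth.

```bash
python3 -m inch '-1 0 0 0 0 0 0;-1 0 0 0 0 0 0;-1 0 0 0 0 0 0;-1 0 0 0 0 0 0;-1 0 0 0 0 0 0;-1 0 0 0 0 0 0' 40
python3 - <<'E'
from h import *
from scipy.optimize import least_squares
def cloud(fn,u0,u1,v0,v1):
    return np.array([np.r_[world(fn,u,v,0),u,v] for v in range(v0,v1) for u in range(u0,u1)])
g=lambda x,y:(190+x/3.3,130+y/3.3)
P=cloud('d1',275,300,216,262)
k=P[(P[:,2]>.07)&(P[:,0]<.60)&(P[:,1]>0)]
print('z pct',np.percentile(k[:,2],[5,50,90,97,100]).round(4))
zt=np.percentile(k[:,2],97)
s=k[(k[:,2]<zt-.004)&(k[:,2]>zt-.02)]
f=least_squares(lambda q:np.hypot(s[:,0]-q[0],s[:,1]-q[1])-.02,[.556,.05],loss='soft_l1',f_scale=.002)
print('knob axis',f.x,np.std(f.fun),len(s)); t=k[k[:,2]>zt-.002]; print('top mean',t.mean(0)[:3])
b=P[(P[:,2]>.03)&(P[:,2]<.052)&(P[:,3]>282)]
print('boss',len(b)); 
if len(b): f=least_squares(lambda q:np.hypot(b[:,0]-q[0],b[:,1]-q[1])-.019,[.556,.05],loss='soft_l1',f_scale=.002); print(f.x,np.std(f.fun))
for h in (.10,.105,.11): print(h,ray('d1',*g(318,313),h).round(4))
for h in (.02,.014): print('foot px centre',ray('d1',*g(321,408),0).round(4))
a=ray('d1',*g(322,268),.051);b=ray('d1',*g(150,452),.051); d=(b-a)[:2]; print('deck',a,b,'yaw',np.arctan2(-d[0],d[1]))
n=np.array([d[1],-d[0]])/np.hypot(*d); print('n',n,'dist of (.556,.05)',n@(a[:2]-[.556,.05]))
E
```

```text
clock: 4.2
tool_pos: [0.407, -0.2942, 0.0272]
eef_rot: [0.044, 0.999, -0.0, -0.0]
contact_force: [-1.1, -0.5, 2.3]
opening: 0.107
finger_force: 40.0
z pct [0.0781 0.0945 0.1013 0.102  0.1036]
knob axis [0.55802478 0.04304669] 0.002600258864567844 85
top mean [0.55786731 0.04714137 0.10119679]
boss 134
[0.55692224 0.037254  ] 0.04800143036982875
0.1 [0.5553 0.0502 0.1   ]
0.105 [0.553  0.0596 0.105 ]
0.11 [0.5507 0.069  0.11  ]
foot px centre [0.5597 0.0379 0.    ]
foot px centre [0.5597 0.0379 0.    ]
deck [ 0.59407325 -0.13316446  0.051     ] [0.65739389 0.20579732 0.051     ] yaw -0.18467901353455088
n [ 0.98299524 -0.18363101] dist of (.556,.05) 0.07106049493890937
```

```bash
python3 -m inch '-1 .002 .0224 0 0 0 0;-1 .002 .0224 0 0 0 0;-1 .002 .0224 0 0 0 0;-1 .002 .0224 0 0 0 0;-1 0 0 0 0 0 .1043;-1 0 0 0 0 0 .1043;-1 0 0 0 0 0 .1043;-1 .0109 .0229 0 0 0 0;-1 .0109 .0229 0 0 0 0;-1 .0109 .0229 0 0 0 0;-1 .0109 .0229 0 0 0 0;-1 .0109 .0229 0 0 0 0;-1 .0109 .0229 0 0 0 0;-1 .0109 .0229 0 0 0 0;-1 .0109 .0229 0 0 0 0;-1 .0109 .0229 0 0 0 0;-1 .0109 .0229 0 0 0 0;-1 .0109 .0229 0 0 0 0;-1 0 0 0 0 0 -.105;-1 0 0 0 0 0 -.105' 40
python3 -m inch '-1 0 0 0 0 0 0'
python3 - <<'E'
from h import *
s=get_state(); print(s['moment'])
save('wrist','w2'); save('side','d2')
a=cv2.imread('pics/w2.png'); b=cv2.imread('pics/d2.png')[160:280,210:380]
a=cv2.resize(a[130:400,60:580],(800,415)) 
cv2.imwrite('pics/w2c.png',a)
cv2.imwrite('pics/d2c.png',cv2.resize(b,None,fx=4.5,fy=4.5,interpolation=cv2.INTER_CUBIC))
E
```

```text
clock: 5.87
tool_pos: [0.399, -0.0183, 0.0304]
eef_rot: [0.092, 0.996, 0.002, -0.011]
contact_force: [-0.1, -1.2, -2.7]
opening: 0.108
finger_force: 40.0
clock: 5.95
tool_pos: [0.399, -0.0195, 0.0305]
eef_rot: [0.093, 0.996, 0.001, -0.011]
contact_force: [-0.4, 0.3, -2.9]
opening: 0.11
finger_force: 40.0
[0.07181232 0.04188159 0.01955848]
```

View pics/d2c.png

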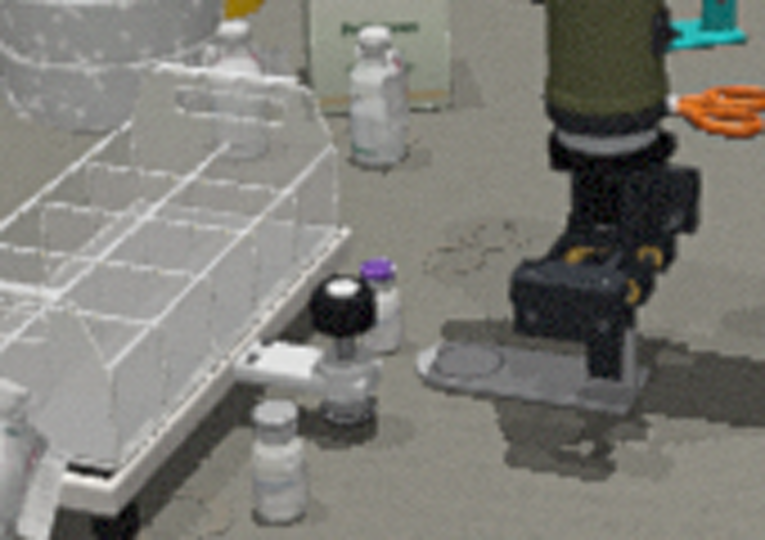

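View pics/w2c.png

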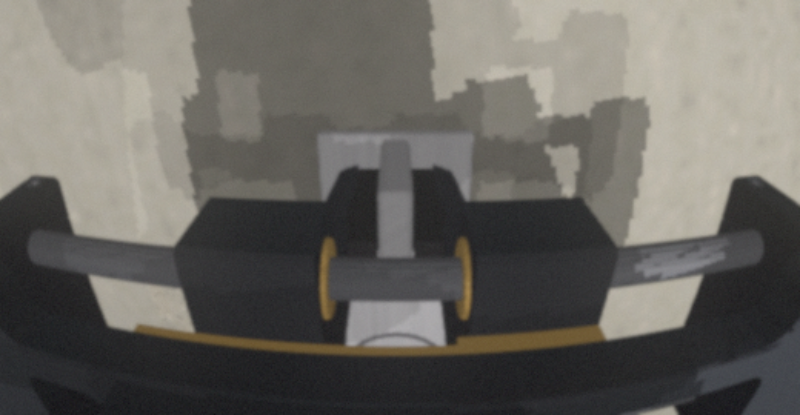

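The shim is held and slightly lifted (force -2.9 N). Near the inner reach limit the arm fell short of the command, with TCP y at -0.02 instead of 0.075. In the side crop the ring is at (470,362) and the foot at (345,405). Next I'll compute the correction.

```bash
cat >> h.py <<'E'
from scipy.spatial.transform import Rotation as Ro
def delta(p,psi):
    "tool-axis shift and turn from the measured pose to TCP p with tool x = -(cos psi, sin psi), pointing down"
    s=get_state(); R=Ro.from_quat(s['eef_rot']); c,n=np.cos(psi),np.sin(psi)
    D=Ro.from_matrix(np.array([[-c,-n,0],[-n,c,0],[0,0,-1]]).T)
    print('shift',R.inv().apply(np.array(p)-s['tool_pos']).round(4),'turn',(R.inv()*D).as_rotvec().round(4),'clock',s['clock'])
E
python3 - <<'E'
from h import *
delta([.408,-.019,.0275],-.19); delta([.408,.072,.0275],-.19)
print(get_state()['q'])
# refine knob from d2: dark pixels, both caps
z=np.load('pics/d2.npz')
E
```

```text
shift [-0.0086  0.0029  0.0029] turn [-0.0011 -0.0219 -0.0035] clock 6.05
shift [0.0089 0.0922 0.0032] turn [-0.0011 -0.0219 -0.0035] clock 6.05
[ 0.20045593  0.94268931 -0.42841418  2.33714046  1.76652716  0.3451319
 -0.47052917]
```

```bash
python3 -m inch '-1 -.0086 .0029 .001 0 -.022 -.003;-1 0 0 0.001 0 0 0;-1 .0035 .018 0 0 0 0;-1 .0035 .018 0 0 0 0;-1 .0035 .018 0 0 0 0;-1 .0035 .018 0 0 0 0;-1 .0035 .018 0 0 0 0;-1 0 0 0.001 0 0 0;-1 0 0 0 0 0 0' 40
python3 - <<'E'
from h import *
delta([.405,.073,.0275],-.19); delta([.4598,.0624,.0275],-.19)
E
```

```text
clock: 6.8
tool_pos: [0.4077, 0.0736, 0.0273]
eef_rot: [0.094, 0.996, 0.0, -0.0]
contact_force: [-0.2, 0.8, -2.5]
opening: 0.11
finger_force: 40.0
shift [ 0.0025 -0.0011 -0.0002] turn [ 0.0002 -0.0001  0.0027] clock 6.8
shift [-0.0533 -0.0013 -0.0002] turn [ 0.0002 -0.0001  0.0027] clock 6.8
```

```bash
python3 -m inch '-1 -.0053 -.0013 0.0005 0 0 0;-1 -.0053 0 0 0 0 0;-1 -.0053 0 0 0 0 0;-1 -.0053 0 0 0 0 0;-1 -.0053 0 0 0 0 0' 40
python3 -m inch '-1 -.0053 0 0 0 0 0;-1 -.0053 0 0 0 0 0;-1 -.0053 0 0 0 0 0;-1 -.0053 0 0 0 0 0;-1 -.0053 0 0 0 0 0;-1 0 0 0 0 0 0'
python3 - <<'E'
from h import *
delta([.4598,.0624,.0275],-.19); save('side','d3')
b=cv2.imread('pics/d3.png')[175:275,230:360]
cv2.imwrite('pics/d3c.png',cv2.resize(b,None,fx=6,fy=6,interpolation=cv2.INTER_CUBIC))
E
```

```text
clock: 7.22
tool_pos: [0.4308, 0.0653, 0.0272]
eef_rot: [0.095, 0.996, -0.001, -0.002]
contact_force: [-5.1, 0.5, 4.6]
opening: 0.112
finger_force: 40.0
clock: 7.72
tool_pos: [0.4575, 0.06, 0.0272]
eef_rot: [0.095, 0.995, -0.001, -0.002]
contact_force: [-4.1, 1.3, 4.0]
opening: 0.111
finger_force: 40.0
shift [-0.0018  0.0028 -0.0003] turn [-0.002  -0.0029 -0.0003] clock 7.7167
```

View pics/d3c.png

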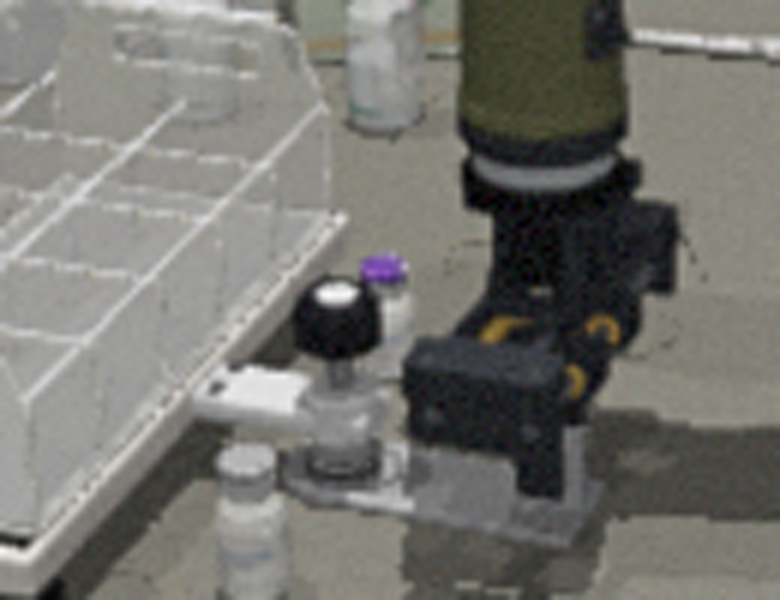

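The shim plate is under the foot, with the ring's right part showing at crop (400,478) and the foot at about (342,468). The ring may be several mm short. I'll release, rise, and measure both from above with the wrist camera.

```bash
python3 -m inch '.6 0 0 0 0 0 0;.6 0 0 0 0 0 0;.6 0 0 0 0 0 0;.6 0 0 0 0 0 0;.6 0 0 0 0 0 0;.6 0 0 0 0 0 0;.8 0 0 -.015 0 0 0;.8 0 0 -.03 0 0 0;1 0 0 -.03 0 0 0;1 0 0 -.03 0 0 0;1 0 0 -.03 0 0 0;1 -.01 0 -.03 0 0 0;1 -.01 0 -.03 0 0 0;1 -.01 0 -.028 0 0 0;1 -.01 0 0 0 0 0;1 0 0 0 0 0 0;1 0 0 0 0 0 0' 40
python3 - <<'E'
from h import *
save('wrist','w3'); save('side','d4')
a=cv2.imread('pics/w3.png'); cv2.imwrite('pics/w3c.png',cv2.resize(a[60:300,160:480],(800,600),interpolation=cv2.INTER_CUBIC))
E
```

```text
clock: 9.18
tool_pos: [0.4983, 0.0537, 0.2496]
eef_rot: [0.094, 0.996, -0.001, -0.0]
contact_force: [0.6, 0.4, -0.5]
opening: 0.999
finger_force: 0.0
```

View pics/w3c.png

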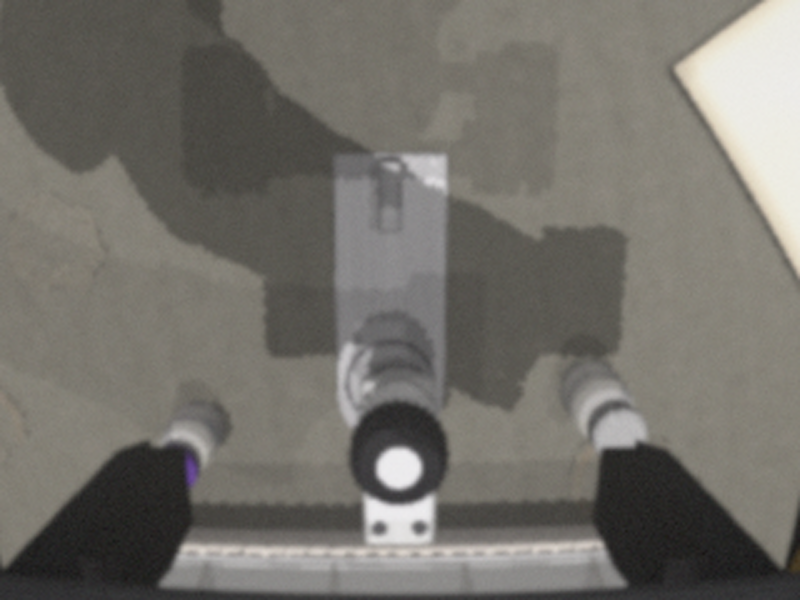

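Seen from above, the plate's back corners are at crop (334,154) and (447,153), the white cap of the knob at (400,467), the knob outline centred at about (399,452) with radius 48, and the ring's left arc at (345,375). The bracket screws are at (379,527) and (419,527).

Run:
```python
from h import *
g=lambda u,v:(160+u/2.5,60+v/2.5)
R=lambda u,v,h:ray('w3',*g(u,v),h,True).round(4)
c=[R(334,154,.006),R(447,153,.006)]; m=(c[0]+c[1])[:2]/2; d=(c[1]-c[0])[:2]; w=np.hypot(*d); n=np.array([d[1],-d[0]])/w
print('corners',c,'w',w,'shim yaw',np.arctan2(n[1],n[0]), 'edge R',R(445,400,.006),'edge L',R(336,270,.006),R(337,345,.006))
print('ring by plate', m+n*.118)   # 153-35 = 118 from back edge to ring
print('ring left arc pts',R(345,372,.006),R(341,385,.006))
im=np.load('pics/w3.npz')['im'].astype(int)
# knob cap: white blob centroid
sub=im[225:265,300:340].min(2); ys,xs=np.nonzero(sub>150); u,v=xs.mean()+300,ys.mean()+225; print('cap px',u,v,len(xs))
dep=[world('w3',x+300,y+225,0,True) for y,x in zip(ys,xs)]; dep=np.array(dep); print('cap depth pts',np.median(dep,0),dep.std(0))
for h in(.099,.101,.103): print(h,ray('w3',u,v,h,True).round(4))
P=np.array([world('w3',x,y,0,True) for y in range(215,265) for x in range(295,345)])
k=P[(P[:,2]>.094)&(P[:,2]<.11)]; print('knob top pts mean/range',k.mean(0),(k.max(0)+k.min(0))/2, np.ptp(k,0))
b=(R(379,527,.053)+R(419,527,.053))/2; print('bracket screws mid',b, R(366,543,.053),R(434,543,.053))
t=np.array([world('w3',x,y,0,True) for y in range(115,160) for x in range(300,332)]); t=t[(t[:,2]>.04)&(t[:,2]<.055)]; print('tab top',t.mean(0),(t.max(0)+t.min(0))/2,np.ptp(t,0))
e=[R(160,550,.051),R(600,543,.051)]; d=(e[1]-e[0]); print('deck edge',e,np.arctan2(-d[0],d[1]))
```

```text
corners [array([0.4369, 0.0364, 0.006 ]), array([0.4467, 0.0904, 0.006 ])] w 0.05488205535509762 shim yaw -0.1795275545628212 edge R [0.5723 0.0674 0.006 ] edge L [0.4938 0.0257 0.006 ] [0.5321 0.0181 0.006 ]
ring by plate [0.55790352 0.04232936]
ring left arc pts [0.5472 0.0191 0.006 ] [0.5538 0.0156 0.006 ]
cap px 318.6233766233766 251.16883116883116 385
cap depth pts [nan nan nan] [nan nan nan]
0.099 [0.5664 0.0423 0.099 ]
0.101 [0.5654 0.0425 0.101 ]
0.103 [0.5645 0.0426 0.103 ]
knob top pts mean/range [0.55745574 0.0445373  0.10015713] [0.55986158 0.04381953 0.09918005] [0.04209445 0.04143034 0.01024486]
bracket screws mid [0.6161 0.0343 0.053 ] [0.6222 0.0164 0.053 ] [0.6286 0.0497 0.053 ]
tab top [0.45793598 0.05968034 0.04728286] [0.45822475 0.05959579 0.04604606] [0.03179766 0.0151164  0.00836133]
deck edge [array([ 0.6109, -0.0913,  0.051 ]), array([0.6486, 0.1334, 0.051 ])] -0.16623100616437927
```

```bash
cat > fit.py <<'E'
from h import *
from scipy.optimize import minimize
def proj(fn,P,fish):
    z=np.load('pics/%s.npz'%fn); K,V=z['K'],z['V']; c=(np.c_[P,np.ones(len(P))]@V.T)[:,:3]
    if fish:
        rr=np.hypot(c[:,0],c[:,1]); t=np.arctan2(rr,c[:,2]); xy=c[:,:2]/rr[:,None]*t[:,None]
    else: xy=c[:,:2]/c[:,2:]
    return xy*[K[0,0],K[1,1]]+K[:2,2]
t=np.linspace(0,2*np.pi,60)
def cyl(x,y,zt,rad=.02,h=.02): return np.vstack([np.c_[x+rad*np.cos(t),y+rad*np.sin(t),0*t+zz] for zz in(zt,zt-h)])
S=8
def mask(fn,box,thr=75):
    u0,u1,v0,v1=box; im=np.load('pics/%s.npz'%fn)['im'][v0:v1,u0:u1]
    g=cv2.resize(cv2.cvtColor(im,cv2.COLOR_RGB2GRAY),None,fx=S,fy=S,interpolation=cv2.INTER_LINEAR)
    m=(g<thr).astype(np.uint8); n,l,st,_=cv2.connectedComponentsWithStats(m); i=1+np.argmax(st[1:,4]); m=(l==i).astype(np.uint8)
    c=max(cv2.findContours(m,cv2.RETR_EXTERNAL,cv2.CHAIN_APPROX_NONE)[0],key=cv2.contourArea)
    o=np.zeros_like(m); cv2.fillPoly(o,[cv2.convexHull(c)],1); return o
def loss(q,views):
    e=0
    for fn,box,fish,m in views:
        p=(proj(fn,cyl(*q),fish)-[box[0]-.5,box[2]-.5])*S-.5
        o=np.zeros_like(m); cv2.fillPoly(o,[cv2.convexHull(p.astype(np.float32)).round().astype(np.int32)],1)
        e+=1-(o&m).sum()/(o|m).sum()
    return e
if __name__=='__main__':
    W=('w3',(298,342,218,264),True); D=('d4',(274,300,216,237),False)
    V=[(*v,mask(v[0],v[1])) for v in(W,D)]
    for v in V: ys,xs=np.nonzero(v[3]); print(v[0],'mask px',xs.min()/S+v[1][0],xs.max()/S+v[1][0],ys.min()/S+v[1][2],ys.max()/S+v[1][2])
    for name,vs in(('both',V),('wrist',V[:1]),('side',V[1:])):
        f=minimize(loss,[.56,.044,.101],args=(vs,),method='Nelder-Mead',options=dict(initial_simplex=[[.56,.044,.101],[.568,.044,.101],[.56,.05,.101],[.56,.044,.106]]))
        print(name,f.x.round(4),f.fun)
E
python3 fit.py
```

```text
w3 mask px 300.375 338.875 220.625 260.375
d4 mask px 274.0 293.375 221.125 236.125
both [0.5604 0.0441 0.0953] 0.32025777739984007
wrist [0.566  0.0431 0.083 ] 0.040535958710584796
side [0.558  0.0511 0.1001] 0.24567763524818742
```

Run:
```python
from fit import *
W=('w3',(298,342,218,264),True); D=('d3',(276,296,219,236),False); D1=('d1',(276,296,219,236),False)
V=[(*v,mask(v[0],v[1])) for v in(W,D,D1)]
for v in V: ys,xs=np.nonzero(v[3]); print(v[0],'mask px',xs.min()/S+v[1][0],xs.max()/S+v[1][0],ys.min()/S+v[1][2],ys.max()/S+v[1][2])
sx=[[.56,.044,.101],[.568,.044,.101],[.56,.05,.101],[.56,.044,.106]]
for name,vs in(('w+d3',V[:2]),('w+d1',[V[0],V[2]]),('d3',V[1:2])):
    f=minimize(loss,sx[0],args=(vs,),method='Nelder-Mead',options=dict(initial_simplex=sx)); print(name,f.x.round(4),f.fun)
for zt in(.097,.1,.103):
  for k,nm in((0,'w'),(1,'d3')):
    f=minimize(lambda q:loss([*q,zt],[V[k]]),[.56,.044],method='Nelder-Mead',options=dict(initial_simplex=[[.56,.044],[.566,.044],[.56,.05]])); print(nm,zt,f.x.round(4),round(f.fun,3))
# boss depth clouds
for fn,box,fish in(('w3',(300,345,180,235),True),('d3',(276,300,235,258),False)):
    P=np.array([world(fn,u,v,0,fish) for v in range(box[2],box[3]) for u in range(box[0],box[1])]); P=P[np.isfinite(P[:,0])]
    b=P[(abs(P[:,2]-.053)<.004)]; print(fn,'boss-top z pts',len(b),b.mean(0) if len(b) else '',b.min(0) if len(b) else '',b.max(0) if len(b) else '')
```

```text
w3 mask px 300.375 338.875 220.625 260.375
d3 mask px 276.0 293.5 221.125 235.875
d1 mask px 276.0 293.375 221.125 235.875
w+d3 [0.56   0.0441 0.0957] 0.2825640249304424
w+d1 [0.5604 0.0441 0.0953] 0.2860132171224392
d3 [0.5582 0.0503 0.0993] 0.20900768949102888
w 0.097 [0.5597 0.0443] 0.073
d3 0.097 [0.5593 0.046 ] 0.213
w 0.1 [0.5591 0.0442] 0.089
d3 0.1 [0.5581 0.0523] 0.209
w 0.103 [0.5583 0.0445] 0.106
d3 0.103 [0.5567 0.0572] 0.205
w3 boss-top z pts 231 [0.54829649 0.04627018 0.05254028] [0.54125032 0.02728686 0.04901272] [0.56413534 0.06320973 0.05590823]
d3 boss-top z pts 63 [0.55768596 0.04995399 0.05270684] [0.53975616 0.02702599 0.04917994] [0.59036941 0.06483754 0.05691567]
```

The axis from wrist silhouette and boss depth is about (0.560, 0.0445), and the ring in the same view is about (0.557, 0.042). I'll regrasp and shift the shim 2.5 mm forward and 3 mm sideways.

```bash
python3 -m inch '.5 .0136 -.0013 0 0 0 0;.5 .0136 0 .01 0 0 0;.5 .0136 0 .03 0 0 0;.5 0 0 .036 0 0 0;.5 0 0 .036 0 0 0;.5 0 0 .036 0 0 0;.5 0 0 .036 0 0 0;.5 0 0 .026 0 0 0;.5 0 0 .0125 0 0 0;.4 0 0 0 0 0 0;-1 0 0 0 0 0 0;-1 0 0 0 0 0 0;-1 0 0 0 0 0 0;-1 0 0 0 0 0 0;-1 0 0 0 0 0 0;-1 0 0 0 0 0 0;-1 0 0 0 0 0 0;-1 0 0 0 0 0 0' 40
python3 -m inch '-1 0 0 0 0 0 0;-1 0 0 0 0 0 0;-1 0 0 0 0 0 0'
```

```text
clock: 10.78
tool_pos: [0.4586, 0.0603, 0.0277]
eef_rot: [0.094, 0.996, -0.0, 0.0]
contact_force: [-0.8, -1.2, 0.5]
opening: 0.121
finger_force: 1.0
clock: 11.03
tool_pos: [0.4586, 0.0602, 0.0277]
eef_rot: [0.094, 0.996, -0.001, 0.0]
contact_force: [-0.3, -0.8, 5.2]
opening: 0.106
finger_force: 40.0
```

```bash
python3 -m inch '-1 -.0013 .0016 -.0005 0 0 0;-1 -.0012 .0017 0 0 0 0;-1 0 0 0 0 0 0;-1 0 0 0 0 0 0'
python3 - <<'E'
from h import *
delta([.4617,.063,.0275],-.187); print(get_state()['tool_pos'])
E
```

```text
clock: 11.37
tool_pos: [0.4617, 0.0633, 0.0278]
eef_rot: [0.094, 0.996, -0.0, 0.0]
contact_force: [-0.1, -0.8, -2.2]
opening: 0.106
finger_force: 40.0
shift [-0.0001 -0.0003  0.0003] turn [-0.0008  0.0002 -0.0008] clock 11.3667
[0.46169095 0.0632707  0.02775118]
```

```bash
python3 -m inch '.6 0 0 0.0003 0 0 0;.6 0 0 0 0 0 0;.6 0 0 0 0 0 0;.6 0 0 0 0 0 0;.6 0 0 0 0 0 0;.6 0 0 0 0 0 0;.8 0 0 -.015 0 0 0;.8 0 0 -.03 0 0 0;1 0 0 -.03 0 0 0;1 0 0 -.03 0 0 0;1 0 0 -.03 0 0 0;1 -.01 0 -.03 0 0 0;1 -.01 0 -.03 0 0 0;1 -.01 0 -.028 0 0 0;1 -.01 0 0 0 0 0;1 0 0 0 0 0 0;1 0 0 0 0 0 0' 40
python3 - <<'E'
from fit import *
save('wrist','w4')
t_=np.array([world('w4',x,y,0,True) for y in range(105,165) for x in range(296,336)]); t_=t_[(t_[:,2]>.042)&(t_[:,2]<.055)&(t_[:,0]<.5)]; print('tab top',t_.mean(0),(t_.max(0)+t_.min(0))/2,np.ptp(t_,0))
W=('w4',(298,342,212,264),True); v=[(*W,mask(*W[:2]))]; ys,xs=np.nonzero(v[0][3]); print(xs.min()/S+298,xs.max()/S+298,ys.min()/S+212,ys.max()/S+212)
for zt in(.097,.1):
    f=minimize(lambda q:loss([*q,zt],v),[.56,.044],method='Nelder-Mead',options=dict(initial_simplex=[[.56,.044],[.566,.044],[.56,.05]])); print(zt,f.x.round(4),round(f.fun,3))
P=np.array([world('w4',u,vv,0,True) for vv in range(170,240) for u in range(298,345)]); b=P[(abs(P[:,2]-.053)<.003)&(P[:,0]<.59)]; print('boss',np.percentile(b,[1,99],axis=0),len(b))
im=cv2.imread('pics/w4.png'); cv2.imwrite('pics/w4c.png',cv2.resize(im[100:270,200:430],(800,591),interpolation=cv2.INTER_CUBIC))
E
```

```text
clock: 12.78
tool_pos: [0.5003, 0.0554, 0.2503]
eef_rot: [0.094, 0.996, -0.001, -0.0]
contact_force: [-0.1, 1.4, -0.2]
opening: 0.998
finger_force: 0.0
tab top [0.46088733 0.06331876 0.04752168] [0.46112988 0.06327309 0.04723532] [0.03073637 0.01315305 0.00502535]
298.0 336.75 219.125 258.625
0.097 [0.5599 0.0439] 0.073
0.1 [0.5592 0.0441] 0.089
boss [[0.54251569 0.02841511 0.0503102 ]
 [0.55884732 0.06167267 0.05473357]] 197
```

View pics/w4c.png

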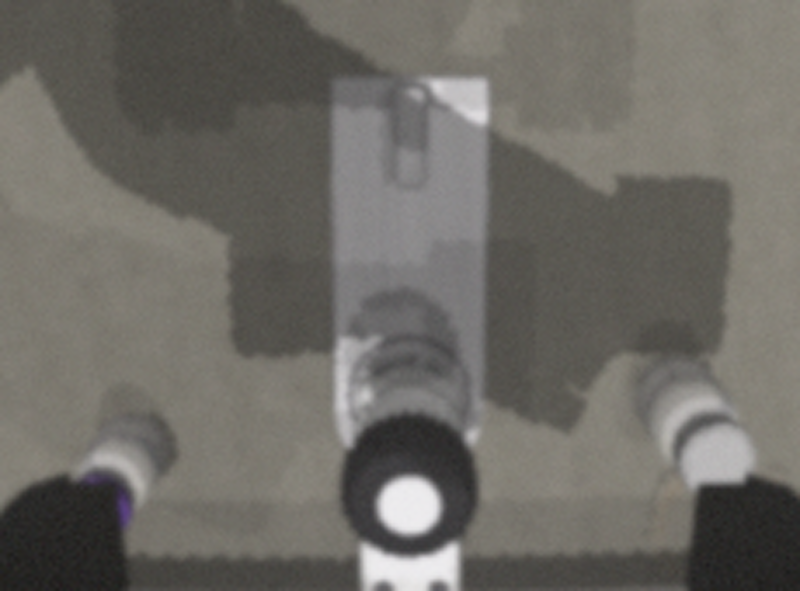

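The plate edges at 332 and 488 centre on column 410, the same as the knob, so the shim is centred sideways. Lengthwise the ring is at 0.559 against an axis of 0.5597. Now I'll move to the knob.

```bash
python3 -m inch '.62 -.015 0 0 0 0 0;.62 -.015 0 0 0 0 0;.62 -.015 0 0 0 0 0;.62 -.0154 .0002 0 0 0 0;.62 0 0 0.02 0 0 -.1;.62 0 0 .035 0 0 -.1;.62 0 0 .035 0 0 -.1;.62 0 0 .035 0 0 0;.62 0 0 0 0 0 0;.62 0 0 0 0 0 0' 40
python3 - <<'E'
from h import *
delta([.5597,.0443,.079],.12); s=get_state(); print(s['q'],s['moment'])
E
```

```text
clock: 13.67
tool_pos: [0.5579, 0.0448, 0.1241]
eef_rot: [-0.057, 0.998, -0.001, -0.003]
contact_force: [-0.1, 1.1, 0.4]
opening: 0.813
finger_force: 0.0
shift [-0.002  -0.0006  0.045 ] turn [-0.0011 -0.0058 -0.0064] clock 13.6667
[ 0.26655868  0.89495367 -0.76400254  1.84708253  0.87262769  0.78214223
  0.70546632] [ 0.05939439  0.02090611 -0.02535314]
```

```bash
python3 -m inch '.6 -.002 -.0006 .012 0 -.006 -.006;.6 0 0 .015 0 0 0;.6 0 0 .012 0 0 0;.6 0 0 .006 0 0 0;.6 0 0 0 0 0 0;.3 0 0 0 0 0 0;.3 0 0 0 0 0 0;.3 0 0 0 0 0 0;.3 0 0 0 0 0 0;.3 0 0 0 0 0 0;.3 0 0 0 0 0 0;.3 0 0 0 0 0 0' 25
python3 - <<'E'
from h import *
s=get_state(); print(s['q'],s['moment'])
E
```

```text
clock: 14.67
tool_pos: [0.5625, 0.0443, 0.0808]
eef_rot: [-0.059, 0.998, -0.0, 0.003]
contact_force: [-0.4, 0.1, -1.1]
opening: 0.649
finger_force: 0.0
[ 0.23667122  0.95422162 -0.70487213  1.86276611  0.96248452  0.70208743
  0.64104766] [ 0.02963998 -0.0339733   0.01932104]
```

```bash
python3 -m inch '.1 .0028 0 .0015 0 -.006 0;.1 0 0 0 0 0 0;-1 0 0 0 0 0 0;-1 0 0 0 0 0 0;-1 0 0 0 0 0 0;-1 0 0 0 0 0 0;-1 0 0 0 0 0 0;-1 0 0 0 0 0 0;-1 0 0 0 0 0 0' 20
python3 - <<'E'
from h import *
s=get_state(); print(s['q'],s['moment']); delta([.5597,.0443,.079],.12)
E
```

```text
clock: 15.42
tool_pos: [0.5595, 0.0443, 0.0792]
eef_rot: [-0.059, 0.998, 0.0, 0.006]
contact_force: [-1.6, 2.2, -0.4]
opening: 0.443
finger_force: 20.0
[ 0.23365722  0.9514842  -0.6972606   1.87802248  0.97728301  0.68454426
  0.62342574] [ 0.29246716  0.26658378 -0.00111297]
shift [-0.0002 -0.0001  0.0002] turn [-0.0004  0.0117 -0.0013] clock 15.4167
```

```bash
python3 -m inch '-1 0 0 0.0002 0 .011 .05;-1 0 0 .0002 0 0 .1;-1 0 0 .0002 0 0 .1'
python3 - <<'E'
from h import *
s=get_state(); print(s['moment'])
E
python3 -m inch '-1 0 0 .0002 0 0 .1;-1 0 0 .0002 0 0 .1;-1 0 0 .0002 0 0 .1;-1 0 0 .0002 0 0 .05;-1 0 0 0 0 0 0'
python3 - <<'E'
from h import *
s=get_state(); print(s['moment'],Ro.from_quat(s['eef_rot']).as_matrix()[:,1])
E
```

```text
clock: 15.67
tool_pos: [0.5595, 0.0443, 0.0787]
eef_rot: [0.068, 0.998, 0.0, 0.0]
contact_force: [-2.2, 1.3, 0.7]
opening: 0.443
finger_force: 20.0
[0.24033369 0.42329333 0.01126922]
clock: 16.08
tool_pos: [0.5594, 0.0443, 0.078]
eef_rot: [0.239, 0.971, -0.0, 0.001]
contact_force: [-2.7, 2.2, 1.0]
opening: 0.442
finger_force: 20.0
[ 0.25175481  0.47359676 -0.06407197] [ 4.63902457e-01  8.85886233e-01 -3.05721248e-04]
```

```bash
python3 -m inch '.1 0 0 0 0 0 0;.1 0 0 0 0 0 0;.1 0 0 0 0 0 0;.1 0 0 0 0 0 -.12;.1 0 0 0 0 0 -.12;.1 0 0 0 0 0 -.12;.1 0 0 0 0 0 -.12;.1 0 0 0 0 0 -.12;-1 0 0 0 0 0 0;-1 0 0 0 0 0 0;-1 0 0 0 0 0 0;-1 0 0 0 0 0 0;-1 0 0 0 0 0 0;-1 0 0 .0002 0 0 .1;-1 0 0 .0002 0 0 .1;-1 0 0 .0002 0 0 .1;-1 0 0 .0002 0 0 .1;-1 0 0 .0002 0 0 .1;-1 0 0 .0002 0 0 .1' 20
python3 - <<'E'
from h import *
s=get_state(); print(s['moment'],s['opening']); delta([.5597,.0443,.077],-.48)
E
```

```text
clock: 17.67
tool_pos: [0.5598, 0.0441, 0.0765]
eef_rot: [0.241, 0.97, -0.0, 0.001]
contact_force: [-0.1, 2.2, -4.2]
opening: 0.439
finger_force: 20.0
[ 0.17970451 -0.02809121  0.01332111] 0.4394173204064678
shift [ 0.0001  0.0001 -0.0005] turn [ 0.      0.0014 -0.0071] clock 17.6667
```

```bash
python3 -m inch '.1 0 0 0 0 0 0;.1 0 0 0 0 0 0;.1 0 0 0 0 0 0;.1 0 0 0 0 0 -.12;.1 0 0 0 0 0 -.12;.1 0 0 0 0 0 -.12;.1 0 0 0 0 0 -.12;.1 0 0 0 0 0 -.12;-1 0 0 0 0 0 0;-1 0 0 0 0 0 0;-1 0 0 0 0 0 0;-1 0 0 0 0 0 0;-1 0 0 0 0 0 0;-1 0 0 .0002 0 0 .1;-1 0 0 .0002 0 0 .1' 20
cat > m.py <<'E'
from h import *
s=get_state(); print('M',s['moment'].round(3) if hasattr(s['moment'],'round') else s['moment'],'F',np.round(s['contact_force'],1),'yaw',np.arctan2(*Ro.from_quat(s['eef_rot']).as_matrix()[[0,1],1]).round(3),'q7',round(s['q'][6],2))
E
python3 m.py
python3 -m inch '-1 0 0 .0002 0 0 .1' >/dev/null; python3 m.py
python3 -m inch '-1 0 0 .0002 0 0 .1' >/dev/null; python3 m.py
python3 -m inch '-1 0 0 .0002 0 0 .1' >/dev/null; python3 m.py
python3 -m inch '-1 0 0 .0002 0 0 .1' ; python3 m.py
```

```text
clock: 18.92
tool_pos: [0.5596, 0.0443, 0.0762]
eef_rot: [0.043, 0.999, -0.0, 0.001]
contact_force: [-0.5, 1.5, -2.1]
opening: 0.436
finger_force: 20.0
M [0.349 0.112 0.049] F [-0.5  1.5 -2.1] yaw 0.087 q7 0.45
M [0.276 0.094 0.025] F [-0.6  1.7 -1.3] yaw 0.187 q7 0.37
M [ 0.316  0.06  -0.006] F [-0.3  1.1 -2.4] yaw 0.287 q7 0.29
M [0.288 0.11  0.003] F [-1.   0.4 -2.9] yaw 0.387 q7 0.21
clock: 19.25
tool_pos: [0.5596, 0.0442, 0.0755]
eef_rot: [0.241, 0.971, -0.0, 0.001]
contact_force: [-0.6, 1.4, -1.9]
opening: 0.443
finger_force: 20.0
M [0.172 0.174 0.05 ] F [-0.6  1.4 -1.9] yaw 0.487 q7 0.12
```

```bash
python3 -m inch '.1 0 0 0 0 0 0;.1 0 0 0 0 0 0;.1 0 0 0 0 0 0;.1 0 0 0 0 0 -.12;.1 0 0 0 0 0 -.12;.1 0 0 0 0 0 -.12;.1 0 0 0 0 0 -.12;.1 0 0 0 0 0 -.12;-1 0 0 0 0 0 0;-1 0 0 0 0 0 0;-1 0 0 0 0 0 0;-1 0 0 0 0 0 0;-1 0 0 0 0 0 0;-1 0 0 .0002 0 0 .1' 20 >/dev/null
python3 m.py
python3 -m inch '-1 0 0 .0002 0 0 .1' >/dev/null; python3 m.py
python3 -m inch '-1 0 0 .0002 0 0 .1' >/dev/null; python3 m.py
python3 -m inch '-1 0 0 .0002 0 0 .1' >/dev/null; python3 m.py
python3 -m inch '-1 0 0 .0002 0 0 .1' >/dev/null; python3 m.py
python3 -m inch '-1 0 0 .0002 0 0 .1' ; python3 m.py
```

```text
M [0.229 0.034 0.027] F [-0.5  1.6 -1.6] yaw -0.017 q7 0.54
M [0.259 0.028 0.004] F [ 0.   2.2 -1.8] yaw 0.087 q7 0.45
M [0.246 0.057 0.055] F [ 0.3  2.3 -2. ] yaw 0.187 q7 0.36
M [0.223 0.099 0.051] F [ 0.   1.  -2.1] yaw 0.287 q7 0.28
M [0.245 0.078 0.023] F [-0.7  1.5 -2.7] yaw 0.387 q7 0.2
clock: 20.83
tool_pos: [0.5596, 0.0442, 0.0742]
eef_rot: [0.241, 0.971, -0.0, 0.001]
contact_force: [-0.2, 0.8, -2.4]
opening: 0.438
finger_force: 20.0
M [0.246 0.088 0.077] F [-0.2  0.8 -2.4] yaw 0.487 q7 0.12
```

```bash
python3 -m inch '.1 0 0 0 0 0 0;.1 0 0 0 0 0 0;.1 0 0 0 0 0 0;.1 0 0 0 0 0 -.12;.1 0 0 0 0 0 -.12;.1 0 0 0 0 0 -.12;.1 0 0 0 0 0 -.12;.1 0 0 0 0 0 -.12;-1 0 0 0 0 0 0;-1 0 0 0 0 0 0;-1 0 0 0 0 0 0;-1 0 0 0 0 0 0;-1 0 0 0 0 0 0;-1 0 0 .0002 0 0 .1' 20 >/dev/null
python3 m.py
python3 -m inch '-1 0 0 .0002 0 0 .1' >/dev/null; python3 m.py
python3 -m inch '-1 0 0 .0002 0 0 .1' >/dev/null; python3 m.py
python3 -m inch '-1 0 0 .0002 0 0 .1' >/dev/null; python3 m.py
```

```text
M [0.275 0.022 0.046] F [-0.3  1.5 -0.9] yaw -0.017 q7 0.53
M [0.322 0.081 0.089] F [-0.   2.3 -1.6] yaw 0.087 q7 0.44
M [0.258 0.097 0.049] F [-0.6  1.7 -1.1] yaw 0.187 q7 0.36
M [0.234 0.074 0.153] F [-0.9  1.8 -1.4] yaw 0.287 q7 0.28
```

```bash
python3 -m inch '-1 0 0 .0002 0 0 .1' >/dev/null; python3 m.py
python3 -m inch '-1 0 0 .0002 0 0 .1' ; python3 m.py
```

```text
M [0.173 0.178 0.109] F [-0.6  1.2 -1.3] yaw 0.387 q7 0.19
clock: 22.42
tool_pos: [0.5596, 0.0442, 0.0731]
eef_rot: [0.241, 0.971, -0.0, 0.001]
contact_force: [0.5, 1.7, -1.3]
opening: 0.441
finger_force: 20.0
M [0.193 0.167 0.209] F [ 0.5  1.7 -1.3] yaw 0.486 q7 0.11
```

Drag rises from a baseline of about 0.04 to about 0.15–0.2 N m, so contact came roughly 0.3 rad ago (estimated load about 8 N). One small confirming step, then release.

```bash
python3 -m inch '-1 0 0 .0001 0 0 .04' >/dev/null; python3 m.py
python3 -m inch '-1 0 0 0 0 0 .02' >/dev/null; python3 m.py
python3 -m inch '-1 0 0 0 0 0 0' >/dev/null; python3 m.py; python3 -m inch '-1 0 0 0 0 0 0' >/dev/null; python3 m.py
```

```text
M [0.21  0.088 0.244] F [-0.6  1.  -0.5] yaw 0.526 q7 0.08
M [0.194 0.12  0.183] F [-0.6  1.5 -1.8] yaw 0.543 q7 0.07
M [0.145 0.135 0.052] F [ 0.1  1.9 -0.8] yaw 0.541 q7 0.07
M [0.192 0.181 0.046] F [-0.9  1.2 -0.7] yaw 0.541 q7 0.07
```

```bash
python3 -m inch '.2 0 0 0 0 0 0;.2 0 0 0 0 0 0;.2 0 0 0 0 0 0;.2 0 0 0 0 0 0;.2 0 0 -.01 0 0 0;.2 0 0 -.03 0 0 0;.4 0 0 -.035 0 0 0;.6 0 0 -.035 0 0 0;1 0 0 -.035 0 0 0;1 0 0 -.033 0 0 -.12;1 .015 0 0 0 0 -.12;1 .015 0 0 0 0 -.11;1 .015 0 0 0 0 0;1 .015 0 0 0 0 0;1 0 0 0 0 0 0;1 0 0 0 0 0 0'
python3 - <<'E'
from fit import *
delta([.5003,.0554,.2503],-.187)
save('wrist','w5'); save('side','d5')
t_=np.array([world('w5',x,y,0,True) for y in range(95,175) for x in range(290,345)]); t_=t_[(t_[:,2]>.042)&(t_[:,2]<.055)&(t_[:,0]<.5)]; print('tab top',t_.mean(0),(t_.max(0)+t_.min(0))/2,np.ptp(t_,0))
d=np.linalg.svd(t_[:,:2]-t_[:,:2].mean(0))[2][0]; print('tab yaw',np.arctan2(d[1],d[0])%np.pi-np.pi)
z=np.load('pics/w4.npz')
P=np.array([world('w5',u,v,0,True) for v in range(200,275) for u in range(285,350)]); k=P[(P[:,2]>.08)&(P[:,2]<.11)]; print('knob z',np.percentile(k[:,2],[50,80,95]))
P=np.array([world('w4',u,v,0,True) for v in range(200,275) for u in range(285,350)]); k=P[(P[:,2]>.08)&(P[:,2]<.11)]; print('knob z before',np.percentile(k[:,2],[50,80,95]))
E
```

```text
clock: 24.08
tool_pos: [0.502, 0.0602, 0.2516]
eef_rot: [0.095, 0.995, -0.001, 0.001]
contact_force: [-0.8, 0.1, 0.3]
opening: 1.001
finger_force: 0.0
shift [ 0.0008 -0.0051  0.0013] turn [-0.0009  0.0022 -0.0038] clock 24.0833
tab top [0.46118132 0.06313632 0.04758023] [0.4611753  0.06304612 0.04760194] [0.03072174 0.01337944 0.00409384]
tab yaw -0.19456011874203627
knob z [0.09468155 0.09565456 0.09658217]
knob z before [0.10039974 0.10145696 0.10238888]
```

The tab has not moved (0.4612, 0.063), the knob has sunk 5.8 mm, and the robot is clear, so I'm handing in.

```bash
python3 -c "
from plant import r
print(r.finish_job())"
```

```text
the job is handed in; nothing more can be done
None
```

The shim is under the foot with its ring centred to within about 1 mm by my measurement. The foot is screwed down until it bears at an estimated 9–13 N, and the job was handed in at about 24 s; no verdict came back, and I did not re-measure the bystanders at the end.

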